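# Turn the tea brick and start the drying fan

### The arm

A 6-joint arm with a two-finger parallel gripper is mounted at the origin on the work surface. World frame = base frame: x ahead of the robot, y to its left, z up, the work surface at z = 0. Lengths are in m, angles in rad, forces in N, time in s.
With the tool pointing down it reaches from about 0.375 to 0.825 m from the base axis. Payload 5.5 kg.
Tool frame: the origin (TCP) lies at the very end of the fingers, on their centre line; the grasp point (between the pads) lies 19 mm behind it; z points along the fingers, y is the line along which they close (so a half turn about z gives the same grasp; the last joint's range is limited). The gripper opens to 85 mm and grips with 20 to 120 N. Pads are 22 mm wide; open, the fingers measure 114 mm over their backs; the gripper's body (76 mm by 85 mm) begins 54 mm behind the grasp point. The pads swing forward as they close: fully open they stand 13 mm farther back than shut.
Start: joints at [-1.269, 0.314, -0.047, 1.21, 0, 1.571], TCP at [0.178, -0.573, 0.231] pointing down, gripper open.
Joint ranges: [-2.67, 2.67], [-0.69, 1.73], [-1.03, 1.25], [-2.08, 2.16], [-1.42, 1.45], [-3.14, 3.14]. Speed limits (rad/s): [2.39, 2.39, 3.01, 3.14, 3.14, 3.14].

### API

Orientations are given as a unit quaternion [x, y, z, w].
In Python, from plant import env gives the robot as it stands.
- The arm moves only by the tool step_arm, never from a script. Its argument "plan" is a list of rows, each a list of 3 entries, a list of its own where there are three numbers: the shift along the tool's x, y, z in m, then the turn, a rotation vector about the tool's x, y, z in rad, then the finger opening in m, from 0 to 0.0854. A call has 1 to 5 rows; each row is the pose to reach, as a shift and turn from the pose commanded when the call began, along the tool's axes at that moment; what a row does not reach only later rows make up. A row lasts 1/10 s, in which the tool goes at most 50 mm and 8.59 degrees, less where a joint would pass 70% of its speed; a pose out of reach is approached as far as the arm can. A call with a gripper value outside its range is refused whole. The fingers move at their own pace and stop on an object; the grip force is fixed at half the most. Time passes only in rows, so rows that repeat a pose let the fingers close. It gives the time, the measured TCP pose, the force, the opening and the grip force at its end, in the units of the state.
- env.get_state(): the state, without advancing time (a new reading comes with each control period).
- env.snapshot(name): name is "scene" or "side" or "wrist"; returns the picture (400x640x3 uint8, red, green, blue); there is no depth.
- env.camera_info(name): a dict with "fx", "fy", "cx", "cy" (pixels), "rvec" (rotation vector, rad) and "tvec" (3), from world to camera coordinates, as OpenCV has them. Camera axes: x right, y down, z forward; pixel columns grow to the right and rows downward; lengths in m; the calibration is good to about 2 mm. A picture is of the moment at which its call begins: read the wrist's pose just before it. camera_info takes no time and is no camera call; for the wrist camera it gives the pose at the moment of the call.
- env.close_job(): hands the job in; it is judged then, once.
The state is a dict: "time": time; "q": joint angles; "joint_vel": joint speeds; "effort": joint torques, N m; "eef_pos": TCP position; "ee_rot": TCP orientation; "wrist_force": force on the tool from outside, world axes, zero at the start; "moment": the same for the moment, N m; "finger_gap": finger opening in m; "finger_force": force on a finger pad.
Only numpy, scipy, OpenCV 4.12 (cv2) and the standard library are available. Lean on these libraries where they do the work, as an engineer would, in place of code of your own. Each camera call takes 0.05 s, during which the arm holds its last target. There are 200 camera calls.

### The job

On the drying tray, pick out the pressed tea brick that still lies with its plain, unscored face up and turn it over so that its scored face is up, lying flat and squarely along a single pair of rails again, wholly on them. It is brittle: keep hold of it as it goes over and set it down, never let it fall or drop. Only when it lies there released, throw the fan isolator's handle fully over to its other stop, and leave the other brick, the tray and everything else on the bench where they are.

Things in the scene. Friction and masses are not known exactly. Their poses are not given: they have to be found in the camera images.
- brick: Tea brick to turn: dark brown block 100 (x) x 60 (y) x 22 (z) mm, about 0.16 kg, origin at its middle. +z points out of the plain face, up at the start; the -z face is scored: two grooves 5 mm wide, 6 mm deep across it at x = +-17.5 mm. Lies lengthwise on one pair of rails, overhanging 10 mm at each long side. It can stand on an end, also on the rails.
- turned_brick: An identical brick on the other pair of rails, already turned: scored face up (its +z axis, up at the start, points out of the scored face). Origin at its middle. To be left alone.
- rack: Fixed drying tray 300 x 300 mm, 15 mm rim, floor 4 mm, with two pairs of rails along its x. Origin under its middle, on the bench; z up. Rails 260 mm long, 8 mm wide, 8 mm thick, tops at z = 50 mm, at y = 59 and 91 mm and y = -59 and -91 mm; legs only at x = +-120 mm, open beneath. The origin of a brick lying on them is at z = 61 mm.
- lane_left (a point): Middle of the pair of rails at tray y = +75 mm, at the height of the rail tops (50 mm); axes as the tray.
- lane_right (a point): Middle of the pair of rails at tray y = -75 mm, at the height of the rail tops (50 mm); axes as the tray.
- isolator: Fixed fan isolator: grey block 130 (x) x 100 (y) x 50 (z) mm with two low black cheeks (at y = +-38 mm, 75 mm tall) and a hinged U-shaped handle, on one side of the tray. Origin under the middle of the block; z up.
- handle_hinge (a point): Point on the handle's hinge axis, 62 mm above the bench over the isolator's origin; axes as the isolator. The axis runs along the isolator's y.
- handle_bar (a point): Middle of the handle's cross bar, a black round bar 18 mm thick and 86 mm long along the isolator's y, 100 mm from the hinge, carried by two 10 mm thick arms at y = +-22 mm. It can be pushed from its back with shut fingers.
- isolator_handle (a joint): Handle angle in rad. 0: off, leaning 0.6 rad from upright to the isolator's -x; grows as it swings over the top to +x; stop at 1.2 (on), leaning 0.6 rad to +x. It starts between 0 and 0.15. A stiff hinge (0.15 N m, about 1.5 N at the bar) that stays where it is left.
- tin: Bystander: closed tin, 72 mm across, 100 mm tall, loose. Origin under its middle. It stands at the other side of the tray from the isolator.
- brush: Bystander: brush 180 mm long lying on the bench, loose. Origin at its underside.
- spatula: Bystander: spatula 200 mm long lying on the bench, loose. Origin at its underside.
Mind the look-alikes: they are no part of the job. What is shaped like the brick but blue or purple is not meant.

How it is judged:
By the outcome, as a careful person would: the job done as asked, in the order asked, and still so for the second after the job is handed in, with the robot touching nothing.
It also fails if it takes over 72 s, if anything falls off the work surface, if the arm or the gripper's body presses on something with over 40 N, if the wrist force passes 120 N, or if a joint passes its speed limit or range.

## Working session

There is one attempt and no reset: what is moved stays moved. The work goes in short steps, Python scripts to look and compute and a tool call to move; the robot and the scene stay as the last step left them, time stands still between calls to the robot, and variables do not carry over. Pictures are saved under pics/ and viewed, at most 12 in all, crops included, and the job is handed in when it is done.

Besides the shell and the picture viewer there is one more tool, called after "Call:" as a command line: name --argument value ..., lists and objects as JSON in quotes. step_arm: Moves the arm, as the interface text tells. Its arguments: {"type":"object","properties":{"plan":{"type":"array"}},"required":["plan"]}

```bash
ls; mkdir -p pics; python3 - <<'E'
from plant import env
import cv2
for n in ("scene","side"):
    cv2.imwrite(f"pics/{n}0.png",env.snapshot(n)[:,:,::-1]); print(n,env.camera_info(n))
s=env.get_state(); print(s)
E
```

```text
pics
scene {'fx': 368.13800402559724, 'fy': 368.13800402559724, 'cx': 318.03815442284133, 'cy': 196.9141888142228, 'rvec': array([ 1.61437035,  2.12645357, -0.70228791]), 'tvec': array([ 0.12472444, -0.32888814,  1.49457719])}
side {'fx': 465.86896307137897, 'fy': 465.86896307137897, 'cx': 323.39155291802393, 'cy': 187.26680767515907, 'rvec': array([ 2.28499533, -0.33965448,  0.12711627]), 'tvec': array([-0.52493106,  0.20070231,  1.05875407])}
{'time': 0.1, 'q': array([-1.26898757e+00,  3.14156088e-01, -4.79760865e-02,  1.21020035e+00,
        7.66341793e-07,  1.57076639e+00]), 'joint_vel': array([-2.84813949e-04, -1.21802988e-03,  2.13753772e-03, -7.98727213e-05,
       -9.49671376e-04,  1.21034966e-03]), 'effort': array([-1.64935936e-04, -5.40765882e+01,  3.40541017e+01,  1.12031732e-02,
        1.85767357e-05, -2.17985971e-06]), 'eef_pos': array([ 0.17819444, -0.57238416,  0.23052163]), 'ee_rot': array([ 9.88632984e-01,  1.50347044e-01, -1.15080002e-04, -7.59429948e-04]), 'wrist_force': array([ 0.28345995, -0.39492509, -0.60341829]), 'moment': array([-0.06863282,  0.00162404, -0.00893647]), 'finger_force': 0.0, 'finger_gap': 0.08552922830171367}
```

View pics/scene0.png

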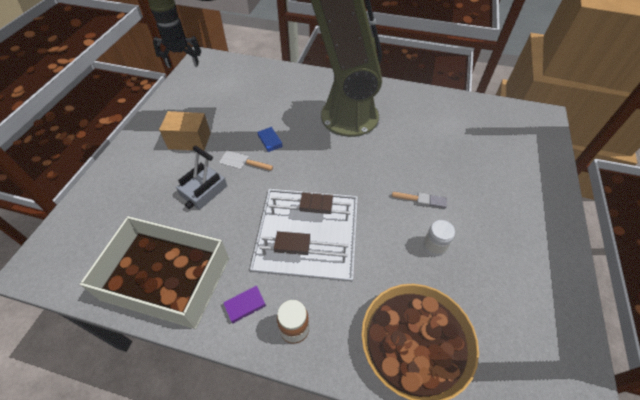

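View pics/side0.png

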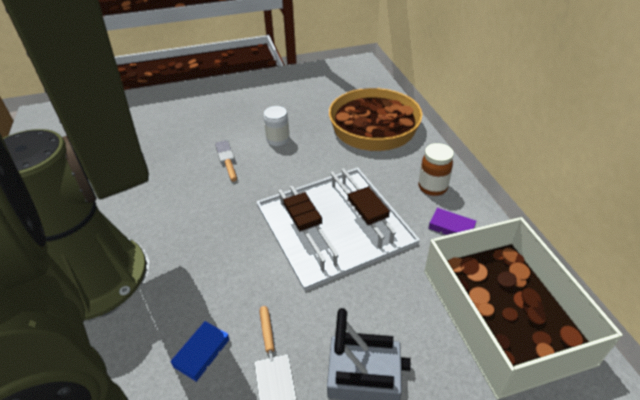

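The scene picture shows two brown bricks on the tray, at (316,203) and (293,243), the isolator at (202,182) with its handle bar at (203,153), and the tin at (440,237). In the side picture, the brick at (302,210) has grooves on its top. The one at (368,205) is plain, so it is the target. Next I'll measure the tray and bricks, and view enlarged crops.

```bash
cat > h.py <<'E'
import numpy as np, cv2
from plant import env
from scipy.spatial.transform import Rotation as R
def cam(n):
    c=env.camera_info(n); return c, R.from_rotvec(c['rvec']).as_matrix(), np.array(c['tvec'])
def ray(n,px,C=None):
    c,M,t=C or cam(n); px=np.atleast_2d(px).astype(float)
    d=np.c_[(px[:,0]-c['cx'])/c['fx'],(px[:,1]-c['cy'])/c['fy'],np.ones(len(px))]@M
    return -M.T@t, d
def plane(n,px,z,C=None):
    o,d=ray(n,px,C); return (o+d*((z-o[2])/d[:,2])[:,None])[:,:2]
def proj(n,P,C=None):
    c,M,t=C or cam(n); p=np.atleast_2d(P)@M.T+t
    return np.c_[p[:,0]/p[:,2]*c['fx']+c['cx'],p[:,1]/p[:,2]*c['fy']+c['cy']]
def two(pa,pb,a="scene",b="side",Ca=None,Cb=None):
    o1,d1=ray(a,pa,Ca);o2,d2=ray(b,pb,Cb);d1=d1[0];d2=d2[0]
    k=np.linalg.lstsq(np.c_[d1,-d2],o2-o1,rcond=None)[0]
    p,q=o1+k[0]*d1,o2+k[1]*d2
    return (p+q)/2,np.linalg.norm(p-q)
E
cat > m.py <<'E'
from h import *
im={n:cv2.imread(f"pics/{n}0.png") for n in("scene","side")}
roi={"scene":(250,185,110,95),"side":(255,165,165,120)}
polys={}
for n in im:
    x,y,w,h=roi[n]; hsv=cv2.cvtColor(im[n],cv2.COLOR_BGR2HSV)
    m=((hsv[...,2]<95)&(hsv[...,1]>90)).astype(np.uint8); k=np.zeros_like(m); k[y:y+h,x:x+w]=m[y:y+h,x:x+w]
    cs=[c for c in cv2.findContours(k,0,2)[0] if cv2.contourArea(c)>150]
    cs.sort(key=lambda c:c[:,0].mean(0)[1 if n=="scene" else 0])
    polys[n]=cs
    for c in cs: print(n,cv2.boundingRect(c),cv2.contourArea(c))
for i in range(len(polys["scene"])):
    P=[cv2.convexHull(plane(n,polys[n][i][:,0],.072).astype(np.float32)) for n in("scene","side")]
    a,q=cv2.intersectConvexConvex(*P)
    for p in P+[q]: 
        r=cv2.minAreaRect(p*1000); print(i,np.round(r[0],1),np.round(r[1],1),round(r[2],1))
a=cv2.resize(im["scene"][130:290,165:365],(800,640))[:300*2]
b=[cv2.resize(im["scene"][180:280,250:365],None,fx=3.45,fy=3.45),cv2.resize(im["side"][160:290,255:420],None,fx=2.4,fy=2.4),
 cv2.resize(im["scene"][140:215,165:240],None,fx=3.4,fy=3.4),cv2.resize(im["side"][300:400,315:420],None,fx=2.5,fy=2.5)]
out=np.zeros((600,800,3),np.uint8)
for p,(x,y) in zip(b,((0,0),(400,0),(0,345),(400,345))):
    p=p[:600-y,:400]; out[y:y+p.shape[0],x:x+p.shape[1]]=p
cv2.imwrite("pics/c1.png",out)
E
python3 m.py
```

```text
side (284, 193, 37, 37) 761.5
side (349, 188, 40, 36) 772.5
```

View pics/c1.png

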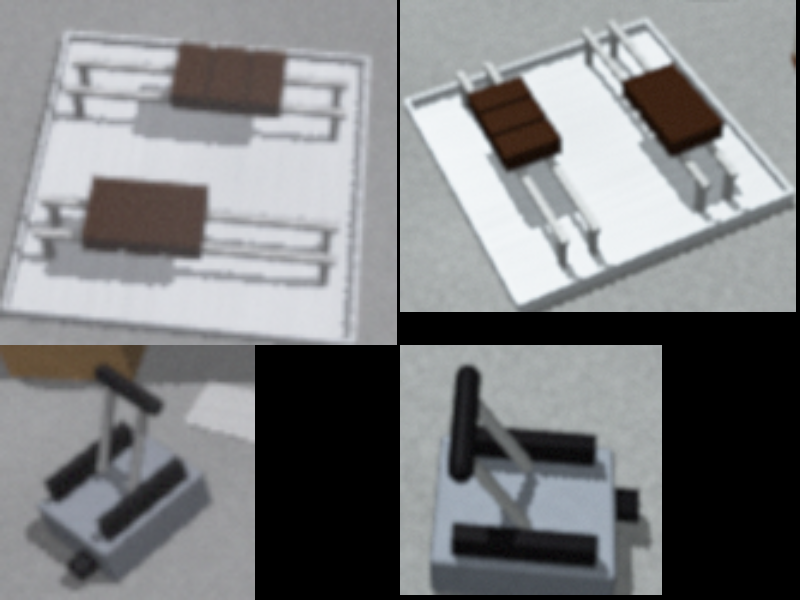

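The crops confirm it: the lower brick in the scene view is plain, and the upper one is scored. The handle bar ends are at scene (195,148) and (210,158), and at side (339,350) and (342,311).

```bash
sed -i 's/<95)&(hsv\[...,1\]>90/<110)\&(hsv[...,1]>60/' m.py; python3 m.py; python3 - <<'E'
from h import *
S=lambda x,y:(250+x/3.45-.5,180+y/3.45-.5)
D=lambda x,y:(255+x/2.4-.5,160+y/2.4-.5)
r=lambda a:np.round(np.array(a)*1000,1)
print("tray scene rim",[list(r(plane("scene",S(*p),.015)[0])) for p in((66,33),(369,60),(353,341),(3,312))])
print("tray side rim",[list(r(plane("side",D(*p),.015)[0])) for p in((404,102),(650,20),(795,197),(520,305))if 1 and [p:=(p[0]-400,p[1])]])
S2=lambda x,y:(165+x/3.4-.5,140+(y-345)/3.4-.5)
D2=lambda x,y:(315+(x-400)/2.5-.5,300+(y-345)/2.5-.5)
for a,b in (((103,374),(460,470)),((153,408),(467,373)),((128,391),(463,421))):
    p,e=two(S2(*a),D2(*b)); print("bar",r(p),r(e))
print("cheeks side",[list(r(plane("side",D2(*p),.075)[0])) for p in((480,430),(595,436),(595,462),(480,455),(455,527),(596,535),(596,562),(455,560))])
print("cheeks scene",[list(r(plane("scene",S2(*p),.075)[0])) for p in((115,425),(130,430),(62,497),(50,487),(180,460),(187,470),(113,535),(100,520))])
print("block top scene",[list(r(plane("scene",S2(*p),.05)[0])) for p in((40,508),(102,555),(205,475))])
print("block top side",[list(r(plane("side",D2(*p),.05)[0])) for p in((443,440),(612,450),(613,565),(434,560))])
E
```

```text
scene (300, 194, 22, 15) 187.0
scene (275, 233, 34, 18) 446.0
side (284, 193, 37, 37) 784.5
side (349, 187, 40, 37) 806.5
0 [500.  -12.8] [52.1 62.3] 8.5
0 [493.  -10.4] [ 60.3 111.6] 8.7
0 [498.8 -13. ] [49.7 62.3] 8.5
1 [654.6 -26.6] [54.7 93.1] 9.6
1 [649.4 -38.6] [ 66.2 110.5] 8.8
1 [670.3 -13.7] [ 42.1 100.3] 40.3  File "<stdin>", line 6
SyntaxError: assignment expression cannot rebind comprehension iteration variable 'p'
```

```bash
python3 - <<'E'
from h import *
S=lambda x,y:(250+x/3.45-.5,180+y/3.45-.5)
D=lambda x,y:(255+(x-400)/2.4-.5,160+y/2.4-.5)
r=lambda a:np.round(np.array(a)*1000,1).tolist()
print("tray scene rim",[r(plane("scene",S(*p),.015)[0]) for p in((66,33),(369,60),(353,341),(3,312))])
print("tray side rim",[r(plane("side",D(*p),.015)[0]) for p in((404,102),(650,20),(795,197),(520,305))])
S2=lambda x,y:(165+x/3.4-.5,140+(y-345)/3.4-.5)
D2=lambda x,y:(315+(x-400)/2.5-.5,300+(y-345)/2.5-.5)
for a,b in (((103,374),(460,470)),((153,408),(467,373)),((128,391),(463,421))):
    p,e=two(S2(*a),D2(*b)); print("bar",r(p),r(e))
print("cheeks side",[r(plane("side",D2(*p),.075)[0]) for p in((480,430),(595,436),(595,462),(480,455),(455,527),(596,535),(596,562),(455,560))])
print("cheeks scene",[r(plane("scene",S2(*p),.075)[0]) for p in((115,425),(130,430),(62,497),(50,487),(180,460),(187,470),(113,535),(100,520))])
print("block top scene",[r(plane("scene",S2(*p),.05)[0]) for p in((40,508),(102,555),(205,475))])
print("block top side",[r(plane("side",D2(*p),.05)[0]) for p in((443,440),(612,450),(613,565),(434,560))])
print("tin",r(plane("scene",(441,231),.1)[0]),"brush",r(plane("scene",(420,200),0)[0]),"spat",r(plane("scene",(246,160),0)[0]))
print(env.camera_info("wrist"))
s=env.get_state(); print(R.from_quat(s['ee_rot']).as_matrix().round(3))
E
```

```text
tray scene rim [[451.6, -177.9], [403.8, 116.8], [693.1, 164.9], [747.0, -126.0]]
tray side rim [[398.7, 110.3], [697.9, 160.1], [741.9, -138.5], [451.2, -182.4]]
bar [453.3, -413.3, 150.2] 0.3
bar [480.5, -347.5, 151.6] 1.6
bar [466.4, -380.6, 150.1] 0.6
cheeks side [[490.1, -348.6], [568.9, -377.9], [560.9, -396.9], [483.7, -367.6], [450.1, -413.7], [540.6, -447.2], [533.3, -464.5], [443.1, -435.6]]
cheeks scene [[452.7, -422.6], [454.7, -405.3], [549.4, -429.5], [541.4, -446.4], [477.1, -341.1], [486.8, -329.3], [577.4, -362.3], [564.7, -382.1]]
block top scene [[551.4, -460.2], [586.3, -376.4], [470.3, -323.4]]
block top side [[465.8, -334.6], [584.1, -379.4], [550.2, -459.8], [432.6, -420.4]]
tin [521.5, 381.7] brush [347.8, 325.0] spat [336.3, -310.2]
{'fx': 350.5194507020132, 'fy': 350.5194507020132, 'cx': 323.49527766335365, 'cy': 194.2298248813748, 'rvec': array([-2.31714252,  1.70490298,  0.27192618]), 'tvec': array([-0.59972956, -0.03995542,  0.38083644])}
[[ 0.955  0.297 -0.   ]
 [ 0.297 -0.955  0.001]
 [ 0.    -0.002 -1.   ]]
```

The measurements agree:

| Item | Measured |
|---|---|
| Tray middle | about (573,-9) mm |
| Rail direction | about 99° |
| Bar | (466,-380,150), which is about 0.11 rad on the joint and matches its 100 mm radius |

My plan is to grip the plain brick across its 60 mm width with the tool leaning 45° towards +y. I then roll it 90° so it stands on the rails, regrip it from the scored side, and roll it another 90°. First I'll hover over it for a wrist look.

```bash
cat >> h.py <<'E'
PSI=9.2
def frame(): 
    a=np.deg2rad(PSI); return np.array([np.cos(a),np.sin(a),0]),np.array([-np.sin(a),np.cos(a),0])
def go(grasp,tilt,back=.019,v=None):
    """grasp: world grasp point; tilt deg (>0 tool points to +u)"""
    s=env.get_state(); v=frame()[0] if v is None else v; t=np.deg2rad(tilt)
    u=np.array([-v[1],v[0],0]); z=np.array([0,0,-np.cos(t)])+u*np.sin(t); M=np.c_[np.cross(v,z),v,z]
    C=R.from_quat(s['ee_rot']).as_matrix(); p=np.array(grasp)+back*z
    print("t",round(s['time'],2),"shift",(C.T@(p-s['eef_pos'])).round(4).tolist(),"turn",R.from_matrix(C.T@M).as_rotvec().round(4).tolist())
    print("F",s['wrist_force'].round(1),"gap",round(s['finger_gap'],4),s['finger_force'],"tcp",s['eef_pos'].round(4),"q",s['q'].round(2))
E
python3 -c "
from h import *
go([.60,-.03,.33],0)
o=ray('wrist',(320,200))[0]; print(o-env.get_state()['eef_pos'], ray('wrist',(320,200))[1])"
```

```text
t 0.1 shift [0.564, -0.3926, -0.0799] turn [-0.0013, -0.0011, -1.4295]
F [ 0.3 -0.4 -0.6] gap 0.0855 0.0 tcp [ 0.1782 -0.5724  0.2305] q [-1.27  0.31 -0.05  1.21  0.    1.57]
[0.07644495 0.02298489 0.14314614] [[-0.313561   -0.08578667 -0.94588085]]
```

Call:
step_arm --plan '[[[0.28,-0.195,-0.08],[0,0,-0.71],0.0854],[[0.28,-0.195,-0.08],[0,0,-0.71],0.0854],[[0.564,-0.393,-0.08],[0,0,-1.43],0.0854],[[0.564,-0.393,-0.08],[0,0,-1.43],0.0854],[[0.564,-0.393,-0.08],[0,0,-1.43],0.0854]]'

```text
time: 0.6
eef_pos: [0.3303, -0.3763, 0.2686]
ee_rot: [0.863, 0.504, 0.0, -0.0]
wrist_force: [1.1, -0.5, 0.4]
finger_gap: 0.0856
finger_force: 0.0
```

```bash
python3 -c "
from h import *
go([.60,-.03,.33],0)"
```

```text
t 0.6 shift [0.4341, 0.0648, -0.0424] turn [-0.0002, -0.0003, -0.6739]
F [ 1.1 -0.5  0.4] gap 0.0856 0.0 tcp [ 0.3303 -0.3763  0.2686] q [-0.85  0.11 -0.21  1.24  0.    1.23]
```

Call:
step_arm --plan '[[[0.434,0.065,-0.042],[0,0,-0.674],0.0854],[[0.434,0.065,-0.042],[0,0,-0.674],0.0854],[[0.434,0.065,-0.042],[0,0,-0.674],0.0854],[[0.434,0.065,-0.042],[0,0,-0.674],0.0854],[[0.434,0.065,-0.042],[0,0,-0.674],0.0854]]'

```text
time: 1.1
eef_pos: [0.4845, -0.1808, 0.2924]
ee_rot: [0.648, 0.761, -0.0, -0.0]
wrist_force: [1.0, -1.1, 0.2]
finger_gap: 0.0853
finger_force: 0.0
```

```bash
python3 -c "
from h import *
go([.60,-.03,.33],0)"
```

```text
t 1.1 shift [0.1305, 0.138, -0.0186] turn [-0.0002, 0.0, -0.0008]
F [ 1.  -1.1  0.2] gap 0.0853 0.0 tcp [ 0.4845 -0.1808  0.2924] q [-0.36  0.14 -0.13  1.3  -0.    1.05]
```

Call:
step_arm --plan '[[[0.13,0.138,-0.019],[0,0,0],0.0854],[[0.13,0.138,-0.019],[0,0,0],0.0854],[[0.13,0.138,-0.019],[0,0,0],0.0854],[[0.13,0.138,-0.019],[0,0,0],0.0854],[[0.13,0.138,-0.019],[0,0,0],0.0854]]'

```text
time: 1.6
eef_pos: [0.6024, -0.0288, 0.3106]
ee_rot: [0.648, 0.761, 0.001, -0.0]
wrist_force: [0.8, -0.5, 0.3]
finger_gap: 0.0853
finger_force: 0.0
```

```bash
python3 - <<'E'
from h import *
go([.60,-.03,.33],0)
C=cam("wrist"); im=env.snapshot("wrist")[:,:,::-1]; cv2.imwrite("pics/w1.png",im)
np.save("w1.npy",np.array([C],dtype=object),allow_pickle=True)
hsv=cv2.cvtColor(im,cv2.COLOR_BGR2HSV); m=((hsv[...,2]<120)&(hsv[...,1]>80)).astype(np.uint8)
for c in cv2.findContours(m,0,2)[0]:
    if cv2.contourArea(c)>1500:
        r=cv2.minAreaRect((plane("wrist",c[:,0],.072,C)*1000).astype(np.float32)); print(cv2.boundingRect(c),np.round(r[0],1),np.round(r[1],1),r[2])
E
```

```text
t 1.6 shift [-0.0008, -0.0026, -0.0004] turn [0.0004, -0.0014, -0.0003]
F [ 0.8 -0.5  0.3] gap 0.0853 0.0 tcp [ 0.6024 -0.0288  0.3106] q [-0.05  0.3   0.12  1.38  0.    1.36]
(386, 334, 60, 66) [ 773.8 -300.7] [109.8  64.8] 88.49400329589844
(0, 228, 76, 74) [ 269.5 -220.5] [107.5  54.2] 43.90974044799805
(555, 154, 85, 236) [ 971.9 -151. ] [105.9 346.4] 24.756113052368164
(341, 117, 54, 87) [652.  -28.1] [57.5 98.1] 10.072461128234863
(539, 91, 76, 77) [860.7  44.7] [81.5 65.2] 88.03359985351562
(196, 65, 62, 94) [ 4.956e+02 -1.000e-01] [58.5 96.8] 8.735115051269531
```

View pics/w1.png

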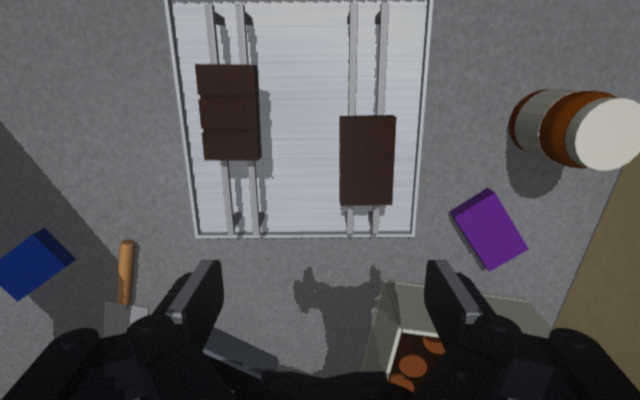

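The wrist view shows the plain brick at (368,160) and the scored one at (230,112), with the tray's lower edge running from (197,237) to (414,236). The brick is at about (652,-28) mm and measures 57×98 mm, close to its true 60×100.

```bash
python3 - <<'E'
from h import *
C=tuple(np.load("w1.npy",allow_pickle=True)[0])
P=plane("wrist",[(166,0),(197,236),(414,236),(433,0)],.015,C)*1000; print(P.round(1))
a=lambda d:np.degrees(np.arctan2(d[1],d[0]))
print(a(P[0]-P[1])-90,a(P[3]-P[2])-90,a(P[2]-P[1]))
im=cv2.imread("pics/w1.png"); g=im.max(2).astype(float)
# plain brick long edges, then turned brick
hsv=cv2.cvtColor(im,cv2.COLOR_BGR2HSV); m=(hsv[...,2]<120)&(hsv[...,1]>80)
for x0,x1,y0,y1 in((335,400,122,200),(190,265,72,154)):
    L,Rr=[],[]
    for y in range(y0,y1):
        w=np.where(m[y,x0:x1])[0]; L.append((x0+w[0]-.5,y)); Rr.append((x0+w[-1]+.5,y))
    for E in(L,Rr):
        q=plane("wrist",E,.072,C).astype(np.float32)*1000
        vx,vy,x,y=cv2.fitLine(q,cv2.DIST_HUBER,0,.01,.01).ravel(); ang=np.degrees(np.arctan2(vx,-vy)) if 0 else (np.degrees(np.arctan2(vy,vx))%180)-90
        print("edge",ang.round(2),x,y)
u=frame()[1][:2];mid=P[1:3].mean(0); print("lane s of brick from tray end",(np.array([652,-28])-mid)@u)
go([.652-.0024,-.028+.015,.061],-45); go([.652-.0024-.06*-.707*0,-.028+.015+.04,.15],-45)
E
```

```text
[[ 403.8  105.3]
 [ 452.2 -178.4]
 [ 745.5 -131.2]
 [ 697.8  152.9]]
9.677646202663354 9.543544044333245 9.142864680527799
edge 13.0 624.00037 -26.95883
edge 9.73 680.59766 -25.665604
edge 9.05 464.51376 11.691687
edge 7.54 523.9854 0.07208588
lane s of brick from tray end 116.66864645614434
t 1.65 shift [-0.0036, 0.0513, 0.2628] turn [-0.0018, -0.7857, -0.0013]
F [-0.2  0.2  0.8] gap 0.0858 0.0 tcp [ 0.6009 -0.0308  0.3104] q [-0.05  0.3   0.12  1.39  0.    1.36]
t 1.65 shift [0.0359, 0.0575, 0.1738] turn [-0.0018, -0.7857, -0.0013]
F [-0.2  0.2  0.8] gap 0.0858 0.0 tcp [ 0.6009 -0.0308  0.3104] q [-0.05  0.3   0.12  1.39  0.    1.36]
```

```bash
sed -i 's/^PSI=9.2/PSI=9.4/' h.py; python3 -c "
from h import *
go([.6496,-.0132,.061],-45,back=.023-.09)"
```

```text
t 1.65 shift [0.057, 0.0509, 0.202] turn [-0.0032, -0.7857, -0.0046]
F [-0.2  0.2  0.8] gap 0.0858 0.0 tcp [ 0.6009 -0.0308  0.3104] q [-0.05  0.3   0.12  1.39  0.    1.36]
```

Call:
step_arm --plan '[[[0.057,0.051,0.05],[0,-0.786,-0.004],0.0854],[[0.057,0.051,0.08],[0,-0.786,-0.004],0.0854],[[0.057,0.051,0.11],[0,-0.786,-0.004],0.0854],[[0.057,0.051,0.15],[0,-0.786,-0.004],0.0854],[[0.057,0.051,0.17],[0,-0.786,-0.004],0.0854]]'

```text
time: 2.15
eef_pos: [0.6399, 0.0301, 0.1393]
ee_rot: [0.603, 0.708, -0.241, 0.28]
wrist_force: [-0.6, -0.3, -0.9]
finger_gap: 0.0858
finger_force: 0.0
```

```bash
python3 -c "
from h import *
go([.6496,-.0132,.061],-45,back=.023-.09)"
```

```text
t 2.15 shift [0.0234, 0.0026, 0.0204] turn [-0.006, -0.0293, -0.0018]
F [-0.6 -0.3 -0.9] gap 0.0858 0.0 tcp [0.6399 0.0301 0.1393] q [ 0.4   0.59 -0.07  1.14 -0.73  1.89]
```

Call:
step_arm --plan '[[[0.023,0.003,0.02],[0,-0.036,-0.002],0.0854],[[0.023,0.003,0.02],[0,-0.036,-0.002],0.0854],[[0.023,0.003,0.02],[0,-0.036,-0.002],0.0854]]'

```text
time: 2.45
eef_pos: [0.6436, 0.0337, 0.1113]
ee_rot: [0.599, 0.704, -0.25, 0.29]
wrist_force: [-0.1, 0.1, 2.0]
finger_gap: 0.0853
finger_force: 0.0
```

```bash
python3 -c "
from h import *
go([.6496,-.0132,.061],-45,back=.023)
C=cam('wrist')
a=env.snapshot('wrist'); b=env.snapshot('side')[120:290,200:480]
o=np.zeros((600,640,3),np.uint8); o[:300]=cv2.resize(a,(640,400))[:300]; o[300:]=cv2.resize(b,(494,300)).copy().__class__((300,640,3),np.uint8) if 0 else np.pad(cv2.resize(b,(494,300)),((0,0),(0,146),(0,0)))
cv2.imwrite('pics/w2.png',o[:,:,::-1])"
```

```text
t 2.45 shift [0.0022, -0.0011, 0.0919] turn [-0.0067, 0.0009, -0.0003]
F [-0.1  0.1  2. ] gap 0.0853 0.0 tcp [0.6436 0.0337 0.1113] q [ 0.41  0.64 -0.07  1.11 -0.75  1.92]
```

View pics/w2.png

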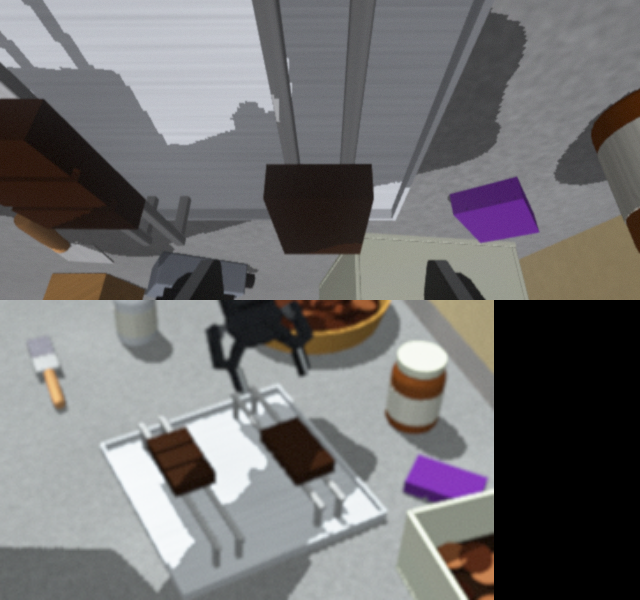

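The brick at (318,205) lies between the open fingers at (205,285) and (450,285), so the approach is lined up. I'll go in along the tool and grip.

Call:
step_arm --plan '[[[0.002,-0.001,0.03],[-0.006,0,0],0.0854],[[0.002,-0.001,0.06],[-0.006,0,0],0.0854],[[0.002,-0.001,0.08],[-0.006,0,0],0.0854],[[0.002,-0.001,0.092],[-0.006,0,0],0.0854],[[0.002,-0.001,0.092],[-0.006,0,0],0.0854]]'

```text
time: 3.05
eef_pos: [0.6534, -0.0306, 0.0466]
ee_rot: [0.599, 0.703, -0.247, 0.293]
wrist_force: [-1.0, 0.5, 1.1]
finger_gap: 0.0853
finger_force: 0.0
```

Call:
step_arm --plan '[[[0,0,0],[0,0,0],0.05],[[0,0,0],[0,0,0],0.05],[[0,0,0],[0,0,0],0.05],[[0,0,0],[0,0,0],0.05],[[0,0,0],[0,0,0],0.05]]'

```text
time: 3.55
eef_pos: [0.6543, -0.0278, 0.047]
ee_rot: [0.597, 0.704, -0.247, 0.294]
wrist_force: [-1.0, -0.5, 6.9]
finger_gap: 0.059
finger_force: 64.7
```

```bash
python3 -c "
from h import *
go([.6496,-.0132,.061],-45,back=.023)
go([.6496,-.0132,.211],-45,back=.023)"
```

```text
t 3.55 shift [0.0008, -0.0022, 0.0024] turn [0.0037, 0.0024, -0.0022]
F [-1.  -0.5  6.9] gap 0.059 64.68819255474955 tcp [ 0.6543 -0.0278  0.047 ] q [ 0.32  0.66 -0.19  0.86 -0.78  1.79]
t 3.55 shift [-0.1055, -0.0016, -0.1034] turn [0.0037, 0.0024, -0.0022]
F [-1.  -0.5  6.9] gap 0.059 64.68819255474955 tcp [ 0.6543 -0.0278  0.047 ] q [ 0.32  0.66 -0.19  0.86 -0.78  1.79]
```

Gripped at a 59 mm gap and 65 N. Now I'll lift and roll it.

Call:
step_arm --plan '[[[-0.01,0,-0.01],[0,0,0],0.05],[[-0.035,0,-0.035],[0,0,0],0.05],[[-0.065,0,-0.065],[0,0.05,0],0.05],[[-0.095,0,-0.095],[0,0.15,0],0.05],[[-0.106,0,-0.103],[0,0.3,0],0.05]]'

```text
time: 4.05
eef_pos: [0.6549, -0.0273, 0.1978]
ee_rot: [0.627, 0.742, -0.151, 0.184]
wrist_force: [1.6, -0.6, -2.0]
finger_gap: 0.0593
finger_force: 64.5
```

```bash
python3 -c "
from h import *
go([.6456,.0187,.18],45,back=0)"
```

```text
t 4.05 shift [0.0498, -0.0016, -0.0059] turn [0.0073, 1.2665, 0.006]
F [ 1.6 -0.6 -2. ] gap 0.0593 64.54003137303516 tcp [ 0.6549 -0.0273  0.1978] q [ 0.19  0.42 -0.06  1.1  -0.48  1.6 ]
```

Call:
step_arm --plan '[[[0.01,0,-0.002],[0,0.13,0],0.05],[[0.02,0,-0.004],[0,0.27,0],0.05],[[0.03,-0.001,-0.006],[0,0.41,0],0.05],[[0.04,-0.002,-0.006],[0,0.55,0],0.05],[[0.05,-0.002,-0.006],[0,0.69,0],0.05]]'

```text
time: 4.55
eef_pos: [0.6441, 0.0165, 0.1773]
ee_rot: [0.643, 0.759, 0.069, -0.078]
wrist_force: [-0.6, 0.3, -2.3]
finger_gap: 0.0589
finger_force: 64.6
```

```bash
python3 -c "
from h import *
go([.6456,.0187,.18],45,back=0)"
```

```text
t 4.55 shift [0.0024, 0.0018, -0.0022] turn [0.0046, 0.5768, 0.0031]
F [-0.6  0.3 -2.3] gap 0.0589 64.59212671383284 tcp [0.6441 0.0165 0.1773] q [-0.08  0.46  0.02  1.18  0.2   1.32]
```

Call:
step_arm --plan '[[[0.002,0.002,-0.002],[0,0.14,0],0.05],[[0.002,0.002,-0.002],[0,0.28,0],0.05],[[0.002,0.002,-0.002],[0,0.42,0],0.05],[[0.002,0.002,-0.002],[0.004,0.577,0.003],0.05],[[0.002,0.002,-0.002],[0.004,0.577,0.003],0.05]]'

```text
time: 5.05
eef_pos: [0.6435, 0.015, 0.1717]
ee_rot: [0.601, 0.702, 0.244, -0.295]
wrist_force: [0.3, -0.8, -3.3]
finger_gap: 0.0593
finger_force: 64.9
```

```bash
python3 -c "
from h import *
go([.6456,.0187,.115],45,back=0)"
```

```text
t 5.05 shift [-0.0377, 0.0034, 0.0424] turn [-0.0064, -0.0003, -0.0122]
F [ 0.3 -0.8 -3.3] gap 0.0593 64.94571196613833 tcp [0.6435 0.015  0.1717] q [-0.31  0.73  0.23  1.5   0.68  0.96]
```

Call:
step_arm --plan '[[[-0.019,0.002,0.021],[-0.003,0,-0.006],0.05],[[-0.038,0.003,0.042],[-0.006,0,-0.012],0.05],[[-0.038,0.003,0.042],[-0.006,0,-0.012],0.05],[[-0.038,0.003,0.042],[-0.006,0,-0.012],0.05]]'

```text
time: 5.45
eef_pos: [0.6476, 0.0216, 0.122]
ee_rot: [0.595, 0.708, 0.249, -0.288]
wrist_force: [0.3, 0.4, -0.7]
finger_gap: 0.0592
finger_force: 64.9
```

```bash
python3 -c "
from h import *
go([.6456,.0187,.100],45,back=0)
a=env.snapshot('scene')[150:270,220:380]; b=env.snapshot('side')[120:290,200:480]
o=np.zeros((600,800,3),np.uint8); o[:300,:400]=cv2.resize(a,(400,300)); o[:,400:][:250]=cv2.resize(b,(400,250)); o[250:,400:][:250]=cv2.resize(env.snapshot('wrist'),(400,250))
cv2.imwrite('pics/s3.png',o[:,:,::-1])"
```

```text
t 5.45 shift [-0.0172, -0.0027, 0.0138] turn [0.0037, 0.0055, 0.0105]
F [ 0.3  0.4 -0.7] gap 0.0592 64.92287176894024 tcp [0.6476 0.0216 0.122 ] q [-0.3   0.76  0.17  1.39  0.68  0.96]
```

View pics/s3.png

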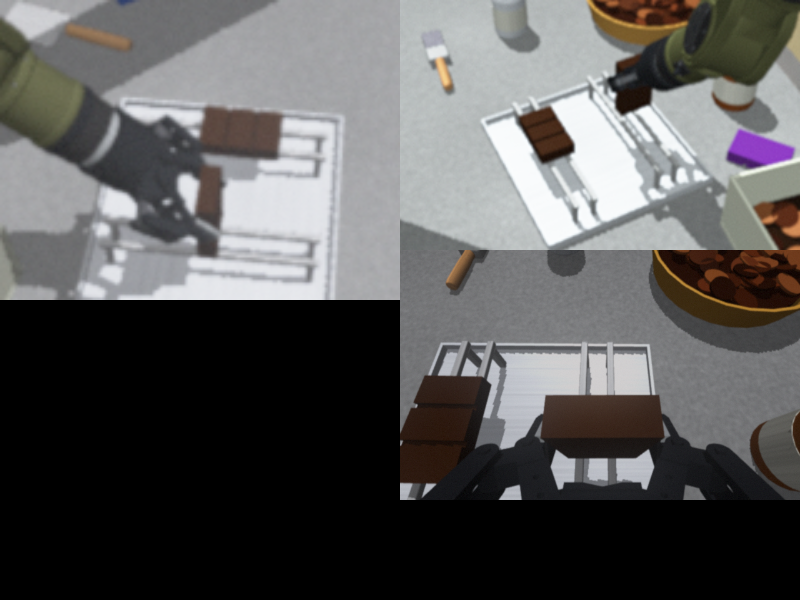

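The brick is held upright over the far rails, at (208,215) in the scene crop, with its plain face towards the gripper. I'll lower it gently until it touches.

Call:
step_arm --plan '[[[-0.007,-0.001,0.005],[0.002,0.003,0.005],0.05],[[-0.014,-0.002,0.011],[0.004,0.005,0.01],0.05],[[-0.014,-0.002,0.011],[0.004,0.005,0.01],0.05],[[-0.014,-0.002,0.011],[0.004,0.005,0.01],0.05]]'

```text
time: 6.0
eef_pos: [0.6457, 0.018, 0.1018]
ee_rot: [0.598, 0.704, 0.247, -0.293]
wrist_force: [0.3, 0.6, -0.9]
finger_gap: 0.0597
finger_force: 65.0
```

```bash
python3 -c "
from h import *
for i in range(3):
  go([.6456,.0187,.100],45,back=0); env.snapshot('side')"
```

```text
t 6.0 shift [-0.0008, -0.0, 0.0018] turn [-0.0007, -0.0008, -0.0019]
F [ 0.3  0.6 -0.9] gap 0.0597 64.95091157848947 tcp [0.6457 0.018  0.1018] q [-0.3   0.79  0.16  1.37  0.68  0.95]
t 6.05 shift [-0.001, -0.0001, 0.0018] turn [-0.0007, -0.0008, -0.0016]
F [ 0.2  0.2 -0.7] gap 0.0595 64.9506515963003 tcp [0.6458 0.0181 0.102 ] q [-0.3   0.79  0.16  1.37  0.68  0.95]
t 6.1 shift [-0.0011, -0.0002, 0.0019] turn [-0.0006, -0.0007, -0.0015]
F [-0.3 -0.  -1.6] gap 0.0595 64.95080840424635 tcp [0.6459 0.0182 0.1021] q [-0.3   0.79  0.16  1.37  0.68  0.95]
```

Not touching yet. I'll go down in millimetre steps.

Call:
step_arm --plan '[[[-0.0007,0,0.0007],[0,0,0],0.05],[[-0.0014,0,0.0014],[0,0,0],0.05],[[-0.0014,0,0.0014],[0,0,0],0.05]]'

```text
time: 6.45
eef_pos: [0.6462, 0.0182, 0.1015]
ee_rot: [0.598, 0.704, 0.248, -0.292]
wrist_force: [-1.8, -1.5, 3.9]
finger_gap: 0.0592
finger_force: 65.5
```

Call:
step_arm --plan '[[[-0.0007,0,0.0007],[0,0,0],0.05],[[-0.0007,0,0.0007],[0,0,0],0.05],[[-0.0007,0,0.0007],[0,0,0],0.05]]'

```text
time: 6.75
eef_pos: [0.6462, 0.0183, 0.1014]
ee_rot: [0.598, 0.704, 0.248, -0.292]
wrist_force: [-4.4, -2.2, 8.8]
finger_gap: 0.059
finger_force: 66.1
```

It is in contact at about 9 N. I'll release it.

Call:
step_arm --plan '[[[0,0,0],[0,0,0],0.065],[[0,0,0],[0,0,0],0.0854],[[0,0,0],[0,0,0],0.0854],[[0,0,0],[0,0,0],0.0854],[[0,0,0],[0,0,0],0.0854]]'

```text
time: 7.25
eef_pos: [0.6461, 0.0183, 0.0993]
ee_rot: [0.598, 0.704, 0.248, -0.292]
wrist_force: [0.8, -0.7, -0.7]
finger_gap: 0.0855
finger_force: 0.0
```

Call:
step_arm --plan '[[[0,0,-0.02],[0,0,0],0.0854],[[0,0,-0.05],[0,0,0],0.0854],[[0,0,-0.09],[0,0,0],0.0854],[[0,0,-0.12],[0,0,0],0.0854],[[0,0,-0.12],[0,0,0],0.0854]]'

```text
time: 7.75
eef_pos: [0.6617, -0.0686, 0.187]
ee_rot: [0.599, 0.704, 0.249, -0.29]
wrist_force: [0.0, 1.0, 0.7]
finger_gap: 0.0859
finger_force: 0.0
```

```bash
python3 - <<'E'
from h import *
print(env.get_state()['finger_gap'])
C=cam("wrist"); im=env.snapshot("wrist")[:,:,::-1]; sc=env.snapshot('scene')[150:270,220:380,::-1]
hsv=cv2.cvtColor(im,cv2.COLOR_BGR2HSV); m=((hsv[...,2]<120)&(hsv[...,1]>80)).astype(np.uint8)
for c in cv2.findContours(m,0,2)[0]:
    if cv2.contourArea(c)>1500:
        r=cv2.minAreaRect((plane("wrist",c[:,0],.15,C)*1000).astype(np.float32)); print(cv2.boundingRect(c),np.round(r[0],1),np.round(r[1],1),r[2])
o=np.zeros((600,800,3),np.uint8); o[:400,:640]=im; o[400:,:267]=cv2.resize(sc,(267,200)); cv2.imwrite("pics/w4.png",o)
print(C); go([.6456,.0187,.2],-45,back=0)
E
```

```text
0.0858943037273521
(95, 175, 88, 75) [546.4 -44.1] [42.7 49. ] 8.644606590270996
(533, 162, 107, 95) [807.  -3.] [48.6 59.3] 34.60439682006836
(276, 154, 92, 29) [649.1   3.2] [58.5 21.1] 9.383520126342773
(119, 146, 71, 29) [540.8  -8.6] [42.3 21.5] 10.150583267211914
(606, 0, 34, 151) [863.4 136.6] [169.   25.1] 77.02344512939453
(391, 0, 217, 72) [779.3 154. ] [184.9  84. ] 9.617486000061035
(386, 0, 207, 98) [750.1 121.1] [ 78.4 169.5] 76.32622528076172
({'fx': 350.5194507020132, 'fy': 350.5194507020132, 'cx': 323.49527766335365, 'cy': 194.2298248813748, 'rvec': array([ 2.66586432,  0.21595827, -0.04437379]), 'tvec': array([-0.64360479, -0.04072147,  0.4032522 ])}, array([[ 0.98714021,  0.15977791,  0.00502317],
       [ 0.1448523 , -0.88075181, -0.45088143],
       [-0.06761673,  0.44581081, -0.89256972]]), array([-0.64360479, -0.04072147,  0.4032522 ]))
t 7.85 shift [0.0721, -0.0008, 0.0494] turn [0.0, -1.571, -0.0016]
F [-0.5 -0.2 -0.4] gap 0.0854 0.0 tcp [ 0.6603 -0.0659  0.184 ] q [-0.4   0.83  0.44  1.67  0.64  0.84]
```

View pics/w4.png

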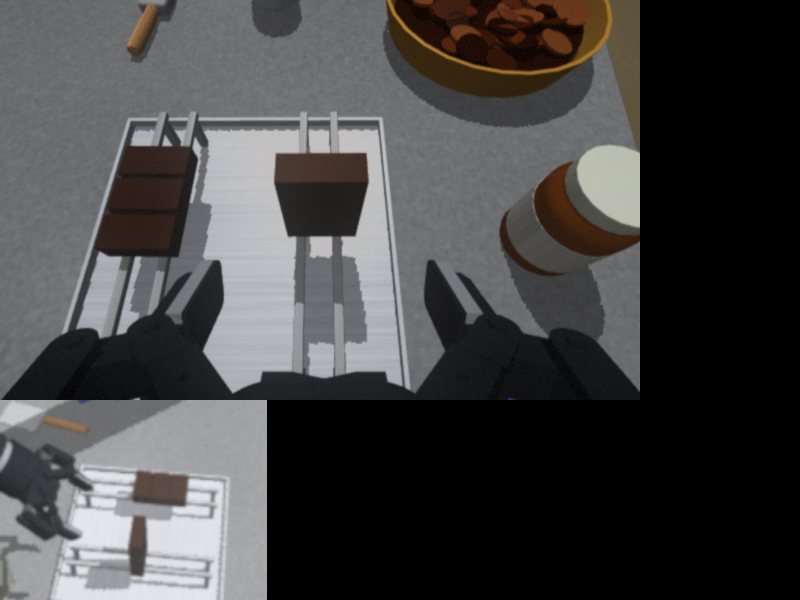

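The brick stands square on the rails with its top at (649,3) mm, yaw 9.4°. Next I'll go over the top to its scored side.

```bash
python3 -c "
from h import *
go([.646,.02,.27],0,back=0)"
```

```text
t 7.85 shift [0.1224, -0.0002, 0.0008] turn [0.0006, -0.7856, -0.0013]
F [-0.5 -0.2 -0.4] gap 0.0854 0.0 tcp [ 0.6603 -0.0659  0.184 ] q [-0.4   0.83  0.44  1.67  0.64  0.84]
```

Call:
step_arm --plan '[[[0.03,0,-0.02],[0,-0.14,0],0.0854],[[0.07,0,-0.02],[0,-0.29,0],0.0854],[[0.1,0,-0.01],[0,-0.44,0],0.0854],[[0.122,0,0],[0,-0.59,0],0.0854],[[0.122,0,0],[0,-0.74,0],0.0854]]'

```text
time: 8.35
eef_pos: [0.6458, 0.0232, 0.273]
ee_rot: [0.646, 0.763, 0.015, -0.014]
wrist_force: [-0.1, 0.3, -1.2]
finger_gap: 0.085
finger_force: 0.0
```

```bash
python3 -c "
from h import *
go([.649,.0032,.135],-45,back=.023-.12)"
```

```text
t 8.35 shift [0.0454, -0.0003, 0.0713] turn [0.0056, -0.8264, 0.0009]
F [-0.1  0.3 -1.2] gap 0.085 0.0 tcp [0.6458 0.0232 0.273 ] q [0.01 0.39 0.16 1.34 0.04 1.42]
```

Call:
step_arm --plan '[[[0.03,0,0],[0,-0.14,0],0.0854],[[0.045,0,0.02],[0,-0.29,0],0.0854],[[0.045,0,0.04],[0,-0.44,0],0.0854],[[0.045,0,0.06],[0,-0.59,0],0.0854],[[0.045,0,0.071],[0.003,-0.74,0],0.0854]]'

```text
time: 8.85
eef_pos: [0.6366, 0.0688, 0.2004]
ee_rot: [0.607, 0.717, -0.222, 0.261]
wrist_force: [-0.1, -0.5, -1.8]
finger_gap: 0.0853
finger_force: 0.0
```

```bash
python3 -c "
from h import *
go([.649,.0032,.115],-45,back=.023-.10)"
```

```text
t 8.85 shift [0.0105, 0.0016, 0.0316] turn [-0.0011, -0.086, 0.0034]
F [-0.1 -0.5 -1.8] gap 0.0853 0.0 tcp [0.6366 0.0688 0.2004] q [ 0.43  0.55  0.04  1.29 -0.67  1.92]
```

Call:
step_arm --plan '[[[0.01,0.0015,0.02],[0,-0.086,0.003],0.0854],[[0.0105,0.0015,0.0315],[0,-0.086,0.003],0.0854],[[0.0105,0.0015,0.0315],[0,-0.086,0.003],0.0854],[[0.0105,0.0015,0.0315],[0,-0.086,0.003],0.0854]]'

```text
time: 9.25
eef_pos: [0.6416, 0.0548, 0.1719]
ee_rot: [0.6, 0.704, -0.246, 0.289]
wrist_force: [0.3, 0.2, 1.6]
finger_gap: 0.0857
finger_force: 0.0
```

```bash
python3 -c "
from h import *
go([.649,.0032,.115],-45,back=.023)"
```

```text
t 9.25 shift [0.0027, -0.0008, 0.1001] turn [-0.0033, -0.0067, -0.0034]
F [0.3 0.2 1.6] gap 0.0857 0.0 tcp [0.6416 0.0548 0.1719] q [ 0.44  0.6   0.01  1.25 -0.74  1.95]
```

Call:
step_arm --plan '[[[0.003,-0.001,0.03],[-0.003,-0.007,-0.003],0.0854],[[0.003,-0.001,0.06],[-0.003,-0.007,-0.003],0.0854],[[0.003,-0.001,0.085],[-0.003,-0.007,-0.003],0.0854],[[0.003,-0.001,0.1],[-0.003,-0.007,-0.003],0.0854],[[0.003,-0.001,0.1],[-0.003,-0.007,-0.003],0.0854]]'

```text
time: 9.75
eef_pos: [0.6512, -0.0145, 0.0987]
ee_rot: [0.599, 0.703, -0.248, 0.292]
wrist_force: [0.3, 0.8, 0.2]
finger_gap: 0.0854
finger_force: 0.0
```

```bash
python3 -c "
from h import *
go([.649,.0032,.115],-45,back=.023)"
```

```text
t 9.75 shift [0.0011, 0.0007, -0.0011] turn [-0.002, 0.0005, -0.0027]
F [0.3 0.8 0.2] gap 0.0854 0.0 tcp [ 0.6512 -0.0145  0.0987] q [ 0.34  0.61 -0.14  0.99 -0.77  1.82]
```

Call:
step_arm --plan '[[[0,0,0],[0,0,0],0.05],[[0,0,0],[0,0,0],0.05],[[0,0,0],[0,0,0],0.05],[[0,0,0],[0,0,0],0.05],[[0,0,0],[0,0,0],0.05]]'

```text
time: 10.25
eef_pos: [0.6523, -0.0114, 0.0999]
ee_rot: [0.597, 0.705, -0.248, 0.294]
wrist_force: [-1.8, 0.4, 7.3]
finger_gap: 0.0593
finger_force: 63.1
```

```bash
python3 -c "
from h import *
go([.649,.0032,.115],-45,back=.023)
s=env.get_state();v,u=frame();print((s['eef_pos']-[.649,.0032,.1])@np.c_[v,u,[0,0,1]], s['eef_pos']@np.c_[v,u])"
```

```text
t 10.25 shift [-0.0001, -0.0009, 0.0017] turn [0.0022, 0.003, 0.0005]
F [-1.8  0.4  7.3] gap 0.0593 63.12424689531326 tcp [ 0.6523 -0.0114  0.0999] q [ 0.34  0.61 -0.14  0.99 -0.77  1.82]
[ 0.00089545 -0.01498242 -0.00012925] [ 0.64170342 -0.11782394]
```

Call:
step_arm --plan '[[[-0.01,0,-0.01],[0,0,0],0.05],[[-0.035,0,-0.035],[0,0,0],0.05],[[-0.065,0,-0.065],[0,0.05,0],0.05],[[-0.075,0,-0.075],[0,0.19,0],0.05],[[-0.075,0,-0.075],[0,0.33,0],0.05]]'

```text
time: 10.75
eef_pos: [0.6536, -0.0094, 0.2086]
ee_rot: [0.629, 0.744, -0.142, 0.173]
wrist_force: [-0.6, -0.4, -2.1]
finger_gap: 0.059
finger_force: 64.4
```

```bash
python3 -c "
from h import *
go([.651,-.0139,.18],45,back=0)"
```

```text
t 10.75 shift [0.0089, -0.0035, 0.0274] turn [0.0056, 1.2367, 0.0052]
F [-0.6 -0.4 -2.1] gap 0.059 64.41262096166611 tcp [ 0.6536 -0.0094  0.2086] q [ 0.21  0.42 -0.02  1.14 -0.45  1.62]
```

Call:
step_arm --plan '[[[0.002,0,0.005],[0,0.14,0],0.05],[[0.004,-0.001,0.01],[0,0.28,0],0.05],[[0.006,-0.002,0.015],[0,0.42,0],0.05],[[0.008,-0.003,0.02],[0,0.56,0],0.05],[[0.009,-0.003,0.025],[0.003,0.7,0.003],0.05]]'

```text
time: 11.25
eef_pos: [0.6496, -0.015, 0.18]
ee_rot: [0.643, 0.756, 0.08, -0.094]
wrist_force: [-0.2, -0.3, -3.1]
finger_gap: 0.0587
finger_force: 64.5
```

```bash
python3 -c "
from h import *
go([.651,-.0139,.16],45,back=0)"
```

```text
t 11.25 shift [-0.0041, 0.0015, 0.0196] turn [0.0014, 0.538, -0.0019]
F [-0.2 -0.3 -3.1] gap 0.0587 64.45303916931152 tcp [ 0.6496 -0.015   0.18  ] q [-0.14  0.49  0.07  1.23  0.24  1.26]
```

Call:
step_arm --plan '[[[-0.002,0.001,0.01],[0,0.14,0],0.05],[[-0.004,0.0015,0.02],[0,0.28,0],0.05],[[-0.004,0.0015,0.02],[0,0.42,0],0.05],[[-0.004,0.0015,0.02],[0.001,0.538,-0.002],0.05],[[-0.004,0.0015,0.02],[0.001,0.538,-0.002],0.05]]'

```text
time: 11.75
eef_pos: [0.6487, -0.0166, 0.1524]
ee_rot: [0.601, 0.702, 0.243, -0.295]
wrist_force: [0.0, -0.3, -2.8]
finger_gap: 0.0597
finger_force: 64.6
```

```bash
python3 -c "
from h import *
go([.651,-.0139,.065],45,back=0)"
```

```text
t 11.75 shift [-0.0601, 0.0038, 0.0634] turn [-0.0061, 0.0009, -0.0111]
F [ 0.  -0.3 -2.8] gap 0.0597 64.64722082018852 tcp [ 0.6487 -0.0166  0.1524] q [-0.34  0.78  0.28  1.52  0.66  0.91]
```

Call:
step_arm --plan '[[[-0.02,0.002,0.02],[-0.003,0,-0.005],0.05],[[-0.04,0.004,0.042],[-0.006,0,-0.011],0.05],[[-0.055,0.004,0.057],[-0.006,0,-0.011],0.05],[[-0.06,0.004,0.063],[-0.006,0,-0.011],0.05],[[-0.06,0.004,0.063],[-0.006,0,-0.011],0.05]]'

```text
time: 12.25
eef_pos: [0.6533, -0.0108, 0.0704]
ee_rot: [0.595, 0.708, 0.248, -0.288]
wrist_force: [1.3, -0.4, -0.4]
finger_gap: 0.059
finger_force: 64.6
```

```bash
python3 -c "
from h import *
go([.651,-.0139,.049],45,back=0)
a=env.snapshot('scene')[150:270,220:380]; b=env.snapshot('side')[120:290,200:480]
o=np.zeros((550,800,3),np.uint8); o[:300,:400]=cv2.resize(a,(400,300)); o[:,400:][:250]=cv2.resize(b,(400,250)); o[250:500,400:]=cv2.resize(env.snapshot('wrist'),(400,250))
cv2.imwrite('pics/s5.png',o[:,:,::-1])
go([.651,-.0139,.049],45,back=0)"
```

```text
t 12.25 shift [-0.0169, -0.003, 0.0134] turn [0.0025, 0.0058, 0.0089]
F [ 1.3 -0.4 -0.4] gap 0.059 64.55525144934654 tcp [ 0.6533 -0.0108  0.0704] q [-0.34  0.84  0.2   1.37  0.67  0.91]
t 12.4 shift [-0.0173, -0.0041, 0.0152] turn [0.0051, 0.0061, 0.0102]
F [ 0.2 -0.2 -1.3] gap 0.0595 64.55509901046753 tcp [ 0.6545 -0.0117  0.072 ] q [-0.34  0.84  0.2   1.37  0.67  0.91]
```

View pics/s5.png

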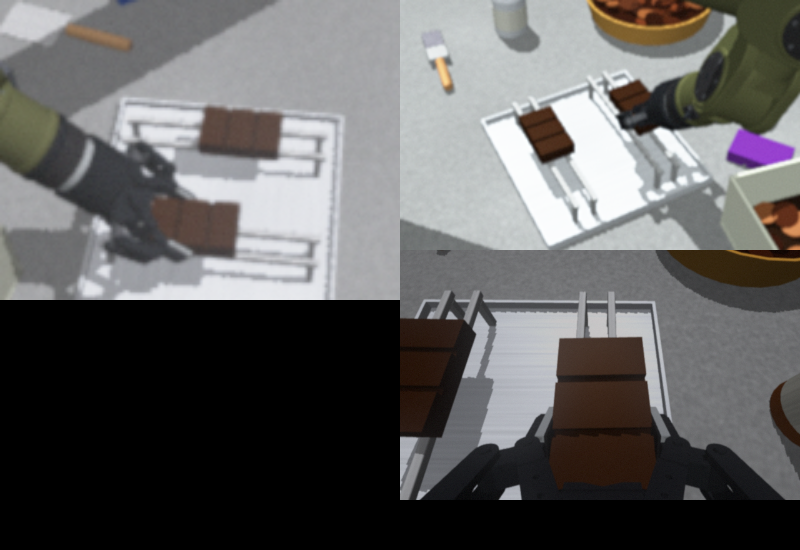

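Scored face up, level and above its rails (195,228 in the scene crop). Now I'll lower it.

Call:
step_arm --plan '[[[-0.007,-0.002,0.006],[0.002,0.003,0.005],0.05],[[-0.013,-0.004,0.012],[0.005,0.006,0.01],0.05],[[-0.016,-0.004,0.014],[0.005,0.006,0.01],0.05],[[-0.016,-0.004,0.014],[0.005,0.006,0.01],0.05]]'

```text
time: 12.8
eef_pos: [0.6493, -0.014, 0.0476]
ee_rot: [0.598, 0.703, 0.247, -0.294]
wrist_force: [-1.6, -0.3, -1.3]
finger_gap: 0.0595
finger_force: 64.6
```

Call:
step_arm --plan '[[[0,0,0],[0,0,0],0.05],[[0,0,0],[0,0,0],0.05]]'

```text
time: 13.0
eef_pos: [0.6501, -0.014, 0.0489]
ee_rot: [0.598, 0.704, 0.247, -0.293]
wrist_force: [-0.5, 1.0, -1.3]
finger_gap: 0.0592
finger_force: 64.6
```

```bash
python3 -c "
from h import *
go([.651,-.0139,.047],45,back=0)"
```

```text
t 13.0 shift [-0.0013, 0.0009, 0.0013] turn [-0.0011, -0.0017, -0.002]
F [-0.5  1.  -1.3] gap 0.0592 64.56016033887863 tcp [ 0.6501 -0.014   0.0489] q [-0.34  0.87  0.19  1.35  0.67  0.91]
```

Call:
step_arm --plan '[[[-0.0007,0.0005,0.0007],[0,0,0],0.05],[[-0.0013,0.0009,0.0013],[0,0,0],0.05],[[-0.0013,0.0009,0.0013],[0,0,0],0.05]]'

```text
time: 13.3
eef_pos: [0.6509, -0.0138, 0.0468]
ee_rot: [0.598, 0.704, 0.247, -0.293]
wrist_force: [-0.1, -0.0, -1.4]
finger_gap: 0.0591
finger_force: 64.6
```

Call:
step_arm --plan '[[[-0.0007,0,0.0007],[0,0,0],0.05],[[-0.0007,0,0.0007],[0,0,0],0.05],[[-0.0007,0,0.0007],[0,0,0],0.05]]'

```text
time: 13.6
eef_pos: [0.6509, -0.0138, 0.0459]
ee_rot: [0.598, 0.704, 0.247, -0.293]
wrist_force: [-0.4, 0.0, -1.2]
finger_gap: 0.0592
finger_force: 64.6
```

Call:
step_arm --plan '[[[-0.0007,0,0.0007],[0,0,0],0.05],[[-0.0007,0,0.0007],[0,0,0],0.05],[[-0.0007,0,0.0007],[0,0,0],0.05]]'

```text
time: 13.9
eef_pos: [0.6509, -0.0138, 0.0458]
ee_rot: [0.598, 0.704, 0.248, -0.293]
wrist_force: [-2.2, -1.1, 6.2]
finger_gap: 0.0589
finger_force: 65.0
```

Call:
step_arm --plan '[[[-0.0004,0,0.0004],[0,0,0],0.05],[[-0.0004,0,0.0004],[0,0,0],0.05],[[-0.0004,0,0.0004],[0,0,0],0.05]]'

```text
time: 14.2
eef_pos: [0.651, -0.0138, 0.0458]
ee_rot: [0.598, 0.704, 0.248, -0.293]
wrist_force: [-2.3, -0.8, 8.2]
finger_gap: 0.059
finger_force: 65.4
```

It is on the rails at the height expected (brick centre about 61 mm). I'll release and back off.

Call:
step_arm --plan '[[[0,0,0],[0,0,0],0.065],[[0,0,0],[0,0,0],0.0854],[[0,0,0],[0,0,0],0.0854],[[0,0,0],[0,0,0],0.0854],[[0,0,0],[0,0,0],0.0854]]'

```text
time: 14.7
eef_pos: [0.6507, -0.0137, 0.0441]
ee_rot: [0.598, 0.704, 0.247, -0.293]
wrist_force: [0.4, -0.4, 0.3]
finger_gap: 0.0851
finger_force: 0.0
```

Call:
step_arm --plan '[[[0,0,-0.02],[0,0,0],0.0854],[[0,0,-0.05],[0,0,0],0.0854],[[0,0,-0.09],[0,0,0],0.0854],[[0,0,-0.13],[0,0,0],0.0854],[[0.03,0,-0.16],[0,0,0],0.0854]]'

```text
time: 15.2
eef_pos: [0.6654, -0.1078, 0.1769]
ee_rot: [0.599, 0.702, 0.247, -0.294]
wrist_force: [-0.1, -0.7, -0.7]
finger_gap: 0.0859
finger_force: 0.0
```

```bash
python3 - <<'E'
from h import *
print(env.get_state()['finger_gap'])
C=cam("wrist"); im=env.snapshot("wrist")[:,:,::-1]; sc=env.snapshot('scene')[130:290,165:365,::-1]
hsv=cv2.cvtColor(im,cv2.COLOR_BGR2HSV); m=((hsv[...,2]<120)&(hsv[...,1]>80)).astype(np.uint8)
for c in cv2.findContours(m,0,2)[0]:
    if cv2.contourArea(c)>800:
        r=cv2.minAreaRect((plane("wrist",c[:,0],.072,C)*1000).astype(np.float32)); print(cv2.boundingRect(c),np.round(r[0],1),np.round(r[1],1),r[2])
o=np.zeros((600,800,3),np.uint8); o[:350,:560]=cv2.resize(im,(560,350)); o[350:,:312]=cv2.resize(sc,(312,250)); cv2.imwrite("pics/w6.png",o)
# handle push: isolator geometry
v=np.array([np.cos(np.radians(-21)),np.sin(np.radians(-21)),0])
hub=np.array([.466,-.380,.150])-np.array([0,0,.088])+v*.0467; print("hinge",hub)
go([.6,-.2,.3],0,back=0)
E
```

```text
0.08589359589986428
(488, 279, 78, 70) [809.  -93.7] [33.2 46.2] 45.91933059692383
(290, 208, 74, 38) [657.7 -48.6] [57.9 32. ] 10.3013334274292
(291, 172, 70, 34) [651.6 -14.9] [57.8 31.1] 11.20118522644043
(108, 167, 77, 35) [500.3 -34.1] [59.6 33.2] 9.053925514221191
(292, 141, 66, 28) [645.4  18.7] [57.4 28.9] 11.430059432983398
(119, 134, 73, 34) [ 4.951e+02 -4.000e-01] [60.3 34.8] 6.002156734466553
(533, 118, 107, 89) [864.   41.3] [72.2 83.7] 42.00312042236328
(130, 108, 68, 26) [489.8  33.3] [59.2 29.7] 9.018659591674805
(601, 0, 39, 103) [935.5 211.9] [166.7  39.8] 77.00889587402344
(409, 0, 195, 40) [825.9 232.2] [225.9  66.1] 8.833893775939941
(390, 0, 210, 69) [805.4 198.9] [234.9  98.8] 0.9417291879653931
hinge [ 0.50959821 -0.39673578  0.062     ]
t 15.3 shift [0.0243, -0.082, -0.1397] turn [0.0057, -0.7836, -0.0007]
F [ 0.3 -0.3  0.2] gap 0.0852 0.0 tcp [ 0.6684 -0.1064  0.1843] q [-0.45  0.89  0.55  1.74  0.62  0.79]
```

View pics/w6.png

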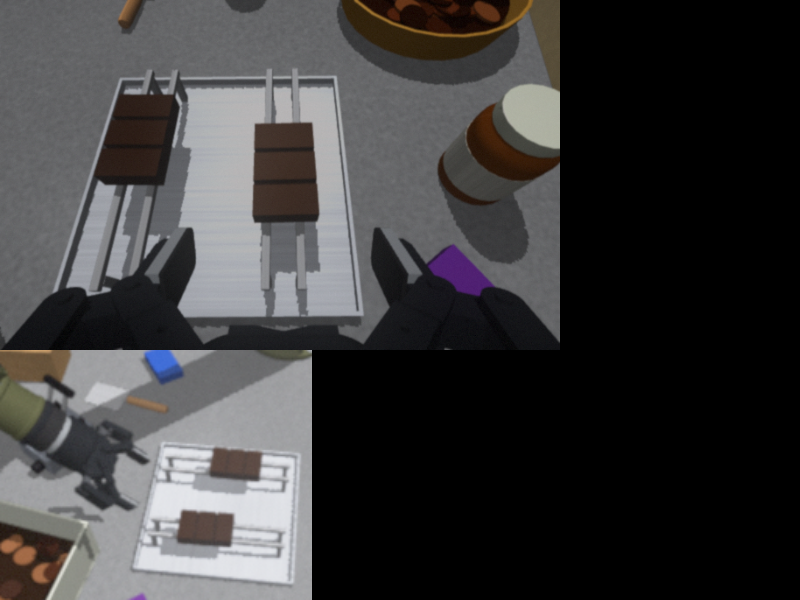

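The brick lies scored side up, at (285,172) in the wrist view, with its middle at (651.5,-15) mm. It is centred on its lane and within about 1° of square, and the fingers are clear. Now for the handle: I'll rise, straighten the tool and shut the fingers.

```bash
python3 - <<'E'
from h import *
v=np.array([np.cos(np.radians(-21)),np.sin(np.radians(-21)),0])
go([.55,-.2,.33],0,back=0,v=v)
E
```

```text
t 15.3 shift [0.0513, -0.1312, -0.1555] turn [-0.2021, -0.7662, 0.5022]
F [ 0.3 -0.3  0.2] gap 0.0852 0.0 tcp [ 0.6684 -0.1064  0.1843] q [-0.45  0.89  0.55  1.74  0.62  0.79]
```

Call:
step_arm --plan '[[[0.04,0,-0.04],[0,0,0],0.02],[[0.06,-0.03,-0.08],[-0.05,-0.19,0.12],0.0],[[0.06,-0.07,-0.12],[-0.08,-0.31,0.2],0.0],[[0.051,-0.1,-0.15],[-0.12,-0.46,0.3],0.0],[[0.051,-0.131,-0.1555],[-0.15,-0.57,0.37],0.0]]'

```text
time: 15.8
eef_pos: [0.5494, -0.2022, 0.3272]
ee_rot: [0.762, 0.632, 0.09, -0.106]
wrist_force: [0.3, 0.4, 0.5]
finger_gap: 0.0125
finger_force: 0.0
```

```bash
python3 - <<'E'
from h import *
v=np.array([np.cos(np.radians(-21)),np.sin(np.radians(-21)),0])
go([.421,-.3627,.28],0,back=0,v=v)
E
```

```text
t 15.8 shift [-0.1881, -0.0953, 0.0009] turn [-0.0735, -0.2689, 0.1794]
F [0.3 0.4 0.5] gap 0.0125 0.0 tcp [ 0.5494 -0.2022  0.3272] q [-0.49  0.38  0.23  1.55  0.25  1.25]
```

Call:
step_arm --plan '[[[-0.04,-0.02,-0.01],[-0.03,-0.11,0.07],0.0],[[-0.08,-0.04,-0.01],[-0.06,-0.21,0.14],0.0],[[-0.12,-0.06,0],[-0.0735,-0.269,0.179],0.0],[[-0.16,-0.08,0],[-0.0735,-0.269,0.179],0.0],[[-0.188,-0.095,0.001],[-0.0735,-0.269,0.179],0.0]]'

```text
time: 16.3
eef_pos: [0.4202, -0.3602, 0.2763]
ee_rot: [0.822, 0.569, 0.0, -0.004]
wrist_force: [0.5, -1.1, 0.2]
finger_gap: 0.0
finger_force: 0.0
```

```bash
python3 - <<'E'
from h import *
v=np.array([np.cos(np.radians(-21)),np.sin(np.radians(-21)),0])
go([.421,-.3627,.125],0,back=0,v=v)
C=cam("wrist"); im=env.snapshot("wrist")[:,:,::-1]
o=np.zeros((400,800,3),np.uint8); o[:,:640]=im
cv2.imwrite("pics/w7.png",im); cv2.imwrite("pics/sd7.png",env.snapshot("side")[:,:,::-1])
H=np.array([.5096,-.3967,.062]); y=np.array([-v[1],v[0],0])
for lean in(-.486,):
    B=H+.1*(np.sin(lean)*v+[0,0,np.cos(lean)]); print("pred px bar ends",proj("wrist",[B-.043*y,B,B+.043*y],C).round(0).tolist())
E
```

```text
t 16.3 shift [-0.0028, 0.0027, 0.1512] turn [-0.0068, -0.0053, 0.0063]
F [ 0.5 -1.1  0.2] gap 0.0 0.0 tcp [ 0.4202 -0.3602  0.2763] q [-0.71  0.22 -0.07  1.29  0.    1.22]
pred px bar ends [[383.0, 237.0], [386.0, 188.0], [389.0, 134.0]]
```

View pics/w7.png

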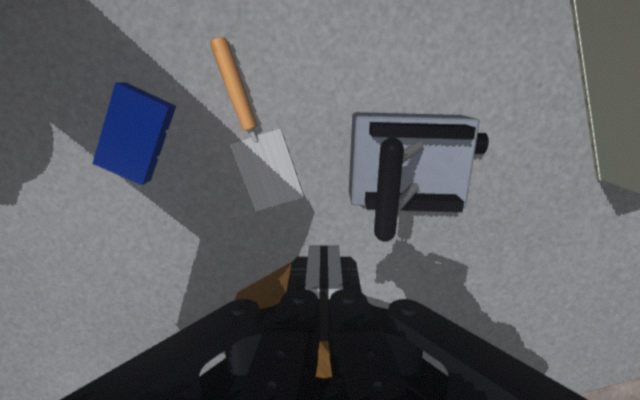

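The bar runs from (385,238) to (392,142) in the wrist view, where my geometry predicted it. A wooden block sits near the gripper, so I'll check its place before lowering.

```bash
python3 - <<'E'
from h import *
for z in(0,.05,.08): print(z,plane("scene",[(162,139),(190,152),(208,145),(163,115),(190,124),(209,115)],z).round(3).tolist())
E
```

```text
0 [[0.322, -0.663], [0.355, -0.527], [0.304, -0.478], [0.198, -0.729], [0.217, -0.599], [0.147, -0.549]]
0.05 [[0.363, -0.621], [0.394, -0.491], [0.346, -0.445], [0.245, -0.684], [0.263, -0.559], [0.197, -0.512]]
0.08 [[0.387, -0.595], [0.418, -0.47], [0.371, -0.425], [0.273, -0.656], [0.29, -0.536], [0.227, -0.49]]
```

The block is more than 10 cm away. I'll lower behind the bar, then push along tool y.

Call:
step_arm --plan '[[[-0.003,0.003,0.05],[0,0,0.006],0.0],[[-0.003,0.003,0.1],[-0.006,-0.005,0.006],0.0],[[-0.003,0.003,0.14],[-0.006,-0.005,0.006],0.0],[[-0.003,0.003,0.151],[-0.006,-0.005,0.006],0.0],[[-0.003,0.003,0.151],[-0.006,-0.005,0.006],0.0]]'

```text
time: 16.9
eef_pos: [0.4224, -0.3613, 0.1246]
ee_rot: [0.824, 0.567, -0.0, -0.002]
wrist_force: [0.3, 0.4, 0.4]
finger_gap: -0.0003
finger_force: 0.0
```

Call:
step_arm --plan '[[[0,0.015,0],[0,0,0],0.0],[[0,0.03,0],[0,0,0],0.0],[[0,0.045,0],[0,0,0],0.0],[[0,0.06,0],[0,0,0],0.0],[[0,0.07,0],[0,0,0],0.0]]'

```text
time: 17.4
eef_pos: [0.4911, -0.3892, 0.1296]
ee_rot: [0.824, 0.567, 0.001, 0.002]
wrist_force: [-2.9, 1.1, 3.7]
finger_gap: 0.0
finger_force: 2.2
```

```bash
python3 - <<'E'
from h import *
v=np.array([np.cos(np.radians(-21)),np.sin(np.radians(-21)),0])
H=np.array([.5096,-.3967,.120])
go(H+.033*v,0,back=0,v=v)
E
```

```text
t 17.4 shift [-0.0003, 0.0529, 0.0099] turn [0.0042, 0.0012, 0.0003]
F [-2.9  1.1  3.7] gap 0.0 2.1649623289704323 tcp [ 0.4911 -0.3892  0.1296] q [-0.67  0.41 -0.14  1.01  0.    1.27]
```

Call:
step_arm --plan '[[[0,0.012,0.002],[0,0,0],0.0],[[0,0.024,0.004],[0,0,0],0.0],[[0,0.034,0.006],[0,0,0],0.0],[[0,0.042,0.008],[0,0,0],0.0],[[0,0.042,0.008],[0,0,0],0.0]]'

```text
time: 17.9
eef_pos: [0.5287, -0.403, 0.1178]
ee_rot: [0.824, 0.567, 0.0, -0.0]
wrist_force: [0.1, 0.2, 0.2]
finger_gap: -0.0001
finger_force: 0.0
```

Call:
step_arm --plan '[[[0,0.002,0],[0,0,0],0.0],[[0,0.004,0],[0,0,0],0.0],[[0,0.004,0],[0,0,0],0.0]]'

```text
time: 18.2
eef_pos: [0.5311, -0.4039, 0.1174]
ee_rot: [0.824, 0.566, 0.0, -0.001]
wrist_force: [0.0, 0.3, -1.0]
finger_gap: 0.0
finger_force: 0.0
```

Call:
step_arm --plan '[[[0,0.002,0],[0,0,0],0.0],[[0,0.004,0],[0,0,0],0.0],[[0,0.004,0],[0,0,0],0.0]]'

```text
time: 18.5
eef_pos: [0.5349, -0.4054, 0.1173]
ee_rot: [0.824, 0.566, -0.0, -0.001]
wrist_force: [-1.8, 0.5, -2.7]
finger_gap: -0.0
finger_force: 0.6
```

Call:
step_arm --plan '[[[0,0.002,0],[0,0,0],0.0],[[0,0.004,0],[0,0,0],0.0],[[0,0.004,0],[0,0,0],0.0]]'

```text
time: 18.8
eef_pos: [0.5391, -0.4071, 0.1176]
ee_rot: [0.824, 0.566, 0.0, -0.0]
wrist_force: [-0.9, 0.4, -1.1]
finger_gap: -0.0001
finger_force: 0.5
```

Call:
step_arm --plan '[[[0,0.002,0],[0,0,0],0.0],[[0,0.003,0],[0,0,0],0.0],[[0,0.003,0],[0,0,0],0.0]]'

```text
time: 19.1
eef_pos: [0.5399, -0.4074, 0.1175]
ee_rot: [0.824, 0.566, -0.001, -0.002]
wrist_force: [-6.4, 2.2, 2.4]
finger_gap: -0.0003
finger_force: 3.8
```

Call:
step_arm --plan '[[[0,0.002,0],[0,0,0],0.0],[[0,0.002,0],[0,0,0],0.0]]'

```text
time: 19.3
eef_pos: [0.54, -0.4075, 0.1175]
ee_rot: [0.824, 0.566, -0.002, -0.003]
wrist_force: [-12.0, 5.8, 6.6]
finger_gap: -0.0004
finger_force: 6.9
```

The stop is reached: the tip no longer advances, force is 13 N, and the offset matches the predicted 33 mm. I'll back off and rise.

Call:
step_arm --plan '[[[0,-0.01,0],[0,0,0],0.0],[[0,-0.03,0],[0,0,0],0.0],[[0,-0.05,-0.01],[0,0,0],0.0],[[0,-0.07,-0.05],[0,0,0],0.0],[[0,-0.08,-0.1],[0,0,0],0.0]]'

```text
time: 19.8
eef_pos: [0.4668, -0.3789, 0.2161]
ee_rot: [0.824, 0.566, -0.0, -0.002]
wrist_force: [0.9, -1.6, 1.2]
finger_gap: -0.0002
finger_force: 0.0
```

Call:
step_arm --plan '[[[0,-0.03,-0.04],[0,0,0],0.0],[[0,-0.04,-0.06],[0,0,0],0.0],[[0,-0.04,-0.06],[0,0,0],0.0]]'

```text
time: 20.1
eef_pos: [0.4326, -0.3672, 0.2816]
ee_rot: [0.824, 0.566, 0.001, 0.004]
wrist_force: [-0.1, 0.7, 0.7]
finger_gap: 0.0001
finger_force: 0.0
```

```bash
python3 - <<'E'
from h import *
s=env.get_state(); print(s['time'],s['eef_pos'],s['wrist_force'])
C=cam("wrist"); im=env.snapshot("wrist")[:,:,::-1]; sc=env.snapshot("scene")[130:290,165:365,::-1]
v=np.array([np.cos(np.radians(-21)),np.sin(np.radians(-21)),0]);H=np.array([.5096,-.3967,.062]); y=np.array([-v[1],v[0],0])
k=.625
for lean in(.5,.55,.6):
    B=H+.1*(np.sin(lean)*v+[0,0,np.cos(lean)]); print(lean,"pred (viewed scale)",(proj("wrist",[B-.043*y,B,B+.043*y],C)*k).round(0).tolist())
o=np.zeros((570,400,3),np.uint8); o[:250]=cv2.resize(im,(400,250)); o[250:]=cv2.resize(sc,(400,320)); cv2.imwrite("pics/f8.png",o)
E
```

```text
20.1 [ 0.4326475  -0.36723239  0.28164508] [-0.05782899  0.68551425  0.74412438]
0.5 pred (viewed scale) [[296.0, 144.0], [300.0, 113.0], [305.0, 80.0]]
0.55 pred (viewed scale) [[298.0, 143.0], [303.0, 113.0], [308.0, 80.0]]
0.6 pred (viewed scale) [[300.0, 142.0], [305.0, 112.0], [310.0, 80.0]]
```

View pics/f8.png

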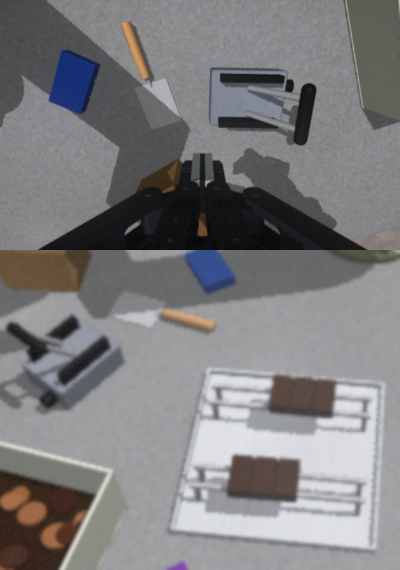

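The bar centre at about (305,113) matches a lean of 0.6 rad, which is the full stop. Both bricks lie scored side up on their rails and nothing else has moved, so I'll hand it in.

```bash
python3 -c "
from plant import env
print(env.close_job())"
```

```text
the job is handed in; nothing more can be done
None
```

The plain brick is turned over and lies scored side up on its own pair of rails, then the isolator handle was pushed to its on stop; the job was handed in at about 20 s of the 72 s, but no verdict came back.

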